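# Set a laser-cut panel overhanging the sanding board

## Robot

A 7-joint arm with a two-finger parallel gripper is mounted at the origin on the work surface. World frame = base frame: x ahead of the robot, y to its left, z up, the work surface at z = 0. Lengths are in mm, angles in rad, forces in N, time in s.
With the tool pointing down it reaches from about 425 to 1025 mm from the base axis. Payload 9.4 kg.
Tool frame: the origin (TCP) lies at the very end of the fingers, on their centre line; the grasp point (between the pads) lies 19 mm behind it (grasp_offset is the distance from the TCP to the grasp point, in mm); z points along the fingers, x is the direction in which the jaws open and shut, and the axes are right-handed (so a half turn about z gives the same grasp; the last joint's range is limited). The gripper opens to 85 mm and grips with 20 to 120 N. Pads are 22 mm wide; open, the fingers measure 114 mm over their backs; the gripper's body (76 mm by 85 mm) begins 54 mm behind the grasp point. The pads swing forward as they close: fully open they stand 13 mm farther back than shut.
Start: joints at [-1.272, 0.599, -0.003, 1.599, 0.002, 0.943, -0.08], TCP at [266.091, 674.403, 231.275] pointing down, gripper open.
Joint ranges: [-2.57, 2.57], [-0.35, 1.97], [-1.29, 1.29], [0.11, 2.56], [-1.05, 4.19], [0.11, 1.86], [-2.63, 2.63]. Speed limits (rad/s): [2.22, 2.22, 3.01, 3.01, 3.14, 3.14, 3.14].

## Interface

Orientations are given as a unit quaternion [w, x, y, z].
In Python, from workcell import read_state, snapshot, calibration, job_done, grasp_offset gives the robot as it stands.
- The arm moves only by the tool jog_arm, never from a script. Its argument "motion" is text: rows parted by semicolons, each of 7 numbers parted by spaces: the shift along the tool's x, y, z in cm, then the turn, a rotation vector about the tool's x, y, z in degrees, then the closure, from -1 (fully open) to 1 (shut). A call has 1 to 10 rows; each row is the pose to reach, as a shift and turn from the pose measured when the call began, along the tool's axes at that moment; what a row does not reach only later rows make up. A row lasts 1/12 s, in which the tool goes at most 41.7 mm and 7.16 degrees, less where a joint would pass 70% of its speed; a pose out of reach is approached as far as the arm can. A call with a gripper value outside its range is refused whole. The fingers move at their own pace and stop on an object; "force" is the grip in N (left out, the last holds). Time passes only in rows, so rows that repeat a pose let the fingers close. It gives the time, the measured TCP pose, the force and the opening at its end, in the units of the state.
- read_state(): the state, without advancing time (a new reading comes with each control period).
- snapshot(name): name is "side" or "top" or "wrist"; returns the picture (384x512x3 uint8, red, green, blue); there is no depth.
- calibration(name): a dict with "fx", "fy", "cx", "cy" (pixels), "position" and "orientation" of the camera in the world; the wrist camera has in their place "T_tool_cam" (4x4, takes a point from camera to tool coordinates, whose origin is the TCP and whose axes are the tool frame's). Camera axes: x right, y down, z forward; pixel columns grow to the right and rows downward; lengths in mm; the calibration is good to about 2 mm. The wrist camera is an equidistant fisheye: a pixel r from the principal point sees the ray r / f radians off the axis. A picture is of the moment at which its call begins: read the wrist's pose just before it. calibration takes no time and is no camera call.
- job_done(): hands the job in, once; it reports no verdict.
The state is a dict: "t": time; "qpos": joint angles; "joint_vel": joint speeds; "effort": joint torques, N m; "ee_pos": TCP position; "ee_rot": TCP orientation; "wrist_force": force on the tool from outside, world axes, zero at the start; "ft_torque": the same for the moment, N m; "grip_width": finger opening in mm.
Only numpy, scipy, OpenCV 4.12 (cv2) and the standard library are available. Lean on these libraries where they do the work, as an engineer would, in place of code of your own. Each camera call takes 0.05 s, during which the arm holds its last target. There are 200 camera calls.

## Task

The scorched end of the laser-cut plywood panel is to be sanded. Push the panel up snug against the fence of the raised sanding board and along it until its scorched end hangs out about 30 mm past the board's open end, and leave it lying there flat and square to the fence. Only push it with the fingertips, never pick it up, and leave the sanding block and everything else on the bench where they are.

Things in the scene. Friction and masses are not known exactly. Their poses are not given: they have to be found in the camera images.
- sanding_board: Raised sanding board, screwed down: brown plywood deck, its top 56 mm above the bench, yaw within 0.35 rad. Origin on the bench; deck from -100 to +100 mm along its x, from -200 (open end) to +240 mm along its y. On it, all along the +x side (far from the robot), a pale pine fence 25 mm thick, 15 mm high, inner face at x = +75 mm.
- open_end (a point): Corner on the deck's top surface where the fence's inner face meets the open end; axes as the board's: -y points straight out past the open end along the fence, +x into the fence, z up.
- panel: Loose plywood panel lying flat on the deck, 120 (its x) by 200 (its y) by 9 mm thick, about 0.14 kg, pale with dark edges. Origin: centre of its underside. At the start its long edge is on average 15 to 33 mm off the fence, up to 0.1 rad askew, and its scorched end (-y) is 20 to 75 mm short of the open end.
- burnt_end (a point): Middle of the panel's scorched end face (100 mm along the panel's -y from its centre, half-way up its thickness); a black band runs along the top there. Axes as the panel's.
- sanding_block: Loose black rubber hand sanding block, 115 by 62 mm, 32 mm high, resting on the deck near the end away from the open end. Origin at the centre of its underside. Leave it alone.
- glue_bottle: Loose cream glue bottle with an orange nozzle, 56 mm wide and 133 mm high, upright on the bench behind the fence. Origin at the centre of its foot. Leave it alone.
- brad_tin: Loose round tin with a blue lid, 75 mm wide, 49 mm high, on the bench behind the fence. Origin at the centre of its foot. Leave it alone.
- hammer: Loose ball-peen hammer, 290 mm long, lying on the bench at the robot's right. Origin on the bench below the middle of its length. Leave it alone.
- sanding_disc: Loose flat metal disc with holes, 116 mm wide, 3 mm thick, on the bench at the robot's left. Origin at the centre of its underside. Leave it alone.
- try_square: Loose try square with a dark wood stock (115 mm) and a steel blade (150 mm), 20 mm high, on the bench at the robot's left. Origin below the middle of the stock. Leave it alone.
Not all that is in view belongs to the job. What is meant by the panel is not green, and is the larger of those in its own colour.

How it is judged:
By the outcome, as a careful person would: the job done as asked, in the order asked, and still so for the second after the job is handed in, with the robot touching nothing.
It also fails if it takes over 45 s, if anything falls off the work surface, if the arm or the gripper's body presses on something with over 40 N, if the wrist force passes 120 N, or if a joint passes its speed limit or range.

## Working session

There is one attempt and no reset: what is moved stays moved. The work goes in short steps, Python scripts to look and compute and a tool call to move; the robot and the scene stay as the last step left them, time stands still between calls to the robot, and variables do not carry over. Pictures are saved under pics/ and viewed, about 8 in all and at most 12, crops included, and the job is handed in when it is done.

Besides the shell and the picture viewer there is one more tool, called after ">>>" in YAML: its name, and indented under it one key for each argument. jog_arm: Moves the arm, as the interface text tells. Its arguments: {"type":"object","properties":{"motion":{"type":"string"},"force":{"type":"number"}},"required":["motion"]}

```bash
mkdir -p pics; ls; cat > h.py <<'E'
import numpy as np, cv2
from scipy.spatial.transform import Rotation as R
from workcell import read_state, snapshot, calibration, job_done, grasp_offset
def rot(q): return R.from_quat([q[1],q[2],q[3],q[0]]).as_matrix()
def save(n,im): cv2.imwrite(f'pics/{n}.png',cv2.cvtColor(im,cv2.COLOR_RGB2BGR))
def ray(cal,uv):
    uv=np.atleast_2d(np.asarray(uv,float))
    d=np.c_[(uv[:,0]-cal['cx'])/cal['fx'],(uv[:,1]-cal['cy'])/cal['fy'],np.ones(len(uv))]
    return np.array(cal['position'],float), d@rot(cal['orientation']).T
def onplane(cal,uv,z):
    p,d=ray(cal,uv); return p+d*((z-p[2])/d[:,2])[:,None]
def tri(c1,u1,c2,u2):
    p,d=ray(c1,u1);q,e=ray(c2,u2);d=d[0]/np.linalg.norm(d[0]);e=e[0]/np.linalg.norm(e[0])
    s=np.linalg.lstsq(np.c_[d,-e],q-p,rcond=None)[0]
    a,b=p+s[0]*d,q+s[1]*e; return (a+b)/2,np.linalg.norm(a-b)
E
python3 - <<'E'
from h import *
np.set_printoptions(suppress=True,precision=3)
s=read_state(); print(s)
a=snapshot('side');b=snapshot('top')
np.savez('pics/first.npz',side=a,top=b)
save('side0',a);save('top0',b)
for n in('side','top','wrist'): print(n,calibration(n))
E
```

```text
pics
{'t': 0.0, 'qpos': array([-1.272,  0.6  , -0.003,  1.6  ,  0.002,  0.943, -0.08 ]), 'joint_vel': array([-0.002,  0.002, -0.001, -0.002,  0.002,  0.002,  0.   ]), 'effort': array([  0.001, -77.646,   1.565, -25.8  ,   0.012,   0.009,   0.   ]), 'ee_pos': array([265.922, 673.981, 230.416]), 'ee_rot': array([ 0.   ,  0.827,  0.563, -0.001]), 'wrist_force': array([-1.131,  0.449, -0.167]), 'ft_torque': array([-0.009,  0.033, -0.02 ]), 'grip_width': 85.83725233287933}
side {'fx': 356.1215114845781, 'fy': 356.1215114845781, 'cx': 250.59574120645922, 'cy': 193.03229231395835, 'position': array([ -70.125, -721.306,  921.853]), 'orientation': array([-0.385,  0.866, -0.289,  0.135])}
top {'fx': 488.54859152389923, 'fy': 488.54859152389923, 'cx': 254.13063526983285, 'cy': 188.2741716114018, 'position': array([ 334.036,   28.059, 1892.547]), 'orientation': array([-0.033,  0.707, -0.705,  0.041])}
wrist {'fx': 297.3186396354542, 'fy': 297.3186396354542, 'cx': 251.62634000667012, 'cy': 187.97544793996886, 'T_tool_cam': array([[   1.   ,   -0.   ,    0.   ,   -0.764],
       [   0.   ,    0.951,    0.31 ,  -79.629],
       [  -0.   ,   -0.31 ,    0.951, -141.958],
       [   0.   ,    0.   ,    0.   ,    1.   ]])}
```

View pics/side0.png

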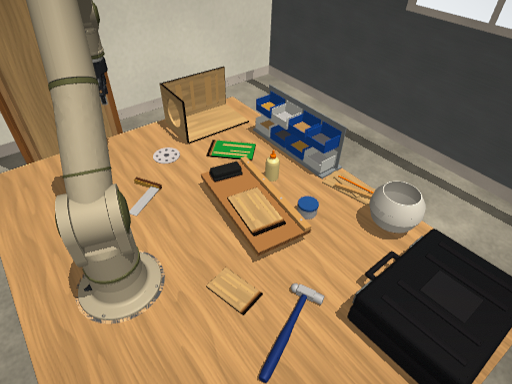

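View pics/top0.png

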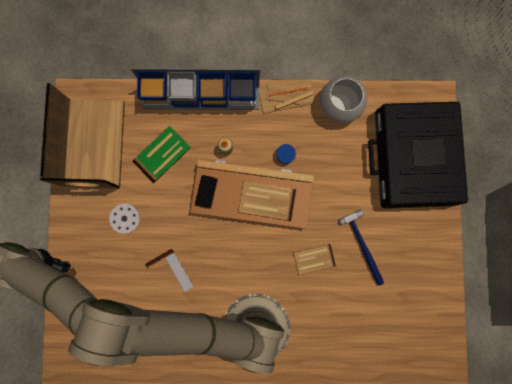

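The side view (first picture) shows the brown board with a panel on it at (257,211), the black block at (227,170) and the hammer at (290,330). The top view (second) shows the board from (190,165) to (312,225).

Candidates for the panel, by top-view pixel:
- (267,200): pale panel on the deck.
- (314,260): smaller pale panel on the bench.
- (162,153): green panel.

I choose (267,200), the larger pale one, and check it in a close crop.

```bash
python3 - <<'E'
from h import *
f=np.load('pics/first.npz')
t=cv2.resize(f['top'][155:235,180:325],None,fx=5,fy=5,interpolation=cv2.INTER_CUBIC)[:, :725]
save('crop_top',t)
s=cv2.resize(f['side'][155:262,195:315],None,fx=5,fy=5,interpolation=cv2.INTER_CUBIC)
save('crop_side',s)
E
```

```text
(no output)
```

View pics/crop_top.png

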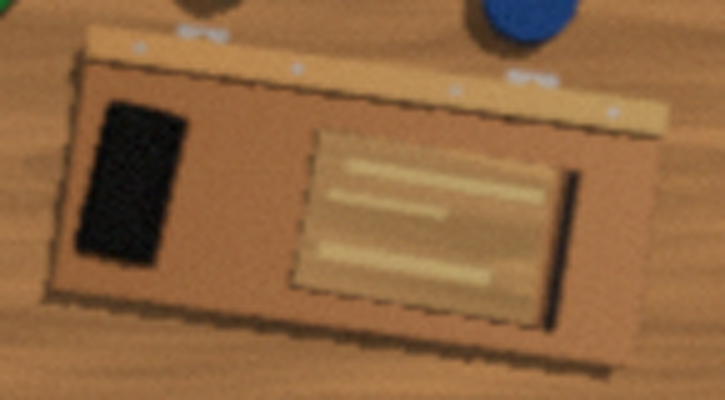

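View pics/crop_side.png

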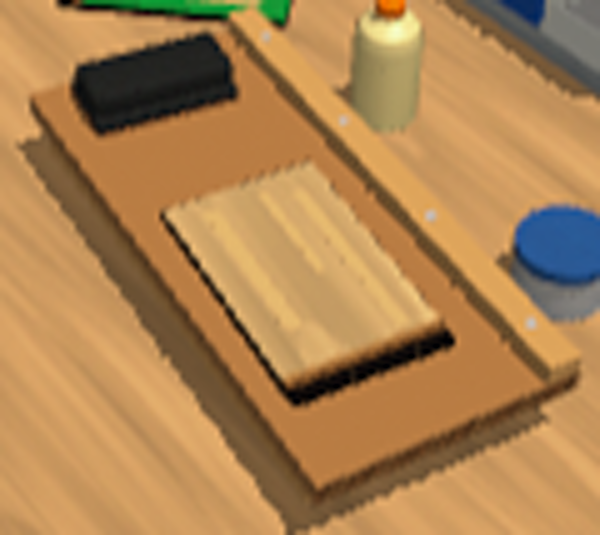

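The crop confirms it: a pale panel lies on the deck with its black band on the right, towards the open end at world -y. Panel corners in the top crop are about (316,130), (293,288), (578,172) and (550,330). The fence inner edge runs (80,62)-(660,137).

```bash
python3 - <<'E'
from h import *
np.set_printoptions(suppress=True,precision=1)
T=calibration('top');S=calibration('side')
t=lambda p:(np.array(p)+.5)/5-.5+[180,155]
s=lambda p:(np.array(p)+.5)/5-.5+[195,155]
# heights by two views
for n,a,b in [('panel far-left',(316,130),(310,162)),('panel near-left',(293,288),(163,212)),('panel scorch near',(550,330),(292,388)),('panel scorch far',(578,172),(452,335)),('fence end outer top',(668,103),(578,362)),('deck near-left',(50,290),(33,100)),('deck open near',(610,372),(320,492)),('block far-left top',(112,103),(75,75))]:
    print(n,*tri(T,t(a),S,s(b)))
P={k:onplane(T,t(v),z)[0] for k,v,z in [('pFL',(316,130),65),('pNL',(293,288),65),('pSN',(550,330),65),('pSF',(578,172),65),('fi0',(85,62),71),('fi1',(660,136),71),('fo0',(90,25),71),('fo1',(668,103),71),('blkTR',(187,120),88),('blkBR',(153,266),88),('deckNearOpen',(628,366),56),('deckNearLeft',(52,290),56)]}
for k,v in P.items(): print(k,v)
y=(P['fi0']-P['fi1'])[:2];print('fence yaw',np.degrees(np.arctan2(-y[0],y[1])),np.linalg.norm(y))
for a,b in(('pNL','pSN'),('pFL','pSF')):
  d=(P[a]-P[b])[:2];print('panel',np.degrees(np.arctan2(-d[0],d[1])),np.linalg.norm(d))
print(np.linalg.norm(P['pNL']-P['pFL']),np.linalg.norm(P['pSN']-P['pSF']))
E
```

```text
panel far-left [554.6  48.7  65. ] 2.050240302032012
panel near-left [435.3  65.3  67.9] 1.87400560321218
panel scorch near [ 404.  -126.1   74. ] 1.1676193757637077
panel scorch far [ 522.2 -147.7   67.1] 0.7172609304081982
fence end outer top [ 574.  -215.3   66.3] 3.261352582867795
deck near-left [435.6 247.7  51.2] 5.248150125666933
deck open near [ 378.9 -177.9   39.5] 13.875027235623369
block far-left top [526.3 226.5  58.7] 106.29701767740063
pFL [553.7  49.2  65. ]
pNL [434.6  65.8  65. ]
pSN [ 403.9 -126.5   65. ]
pSF [ 522.7 -148.2   65. ]
fi0 [603.8 223.1  71. ]
fi1 [ 549.5 -209.5   71. ]
fo0 [632.  219.8  71. ]
fo1 [ 574.6 -215.7   71. ]
blkTR [558.  144.9  88. ]
blkBR [449.3 168.9  88. ]
deckNearOpen [ 377.4 -185.7   56. ]
deckNearLeft [433.  246.9  56. ]
fence yaw -7.145457657942945 435.98604420253827
panel -9.087354827225798 194.75083477166442
panel -8.930166582619297 199.80984921517134
120.26544941943439 120.81758111562257
```

```bash
cat >> h.py <<'E'
np.set_printoptions(suppress=True,precision=2)
OE=np.array([549.5,-209.5]); TH=np.radians(-7.3)   # open_end and board yaw
ex=np.array([np.cos(TH),np.sin(TH)]);ey=np.array([-np.sin(TH),np.cos(TH)])
def w2b(p): d=np.asarray(p)[...,:2]-OE; return np.stack([d@ex,d@ey],-1)
def b2w(x,y,z): return np.r_[OE+x*ex+y*ey,z]
def tool(yawdeg,tilt=0):   # tool x at board-yaw + yawdeg, fingers' tips leaned by tilt towards -tool y
    return R.from_euler('z',np.degrees(TH)+yawdeg,degrees=True).as_matrix()@np.diag([1,-1,-1.])@R.from_euler('x',tilt,degrees=True).as_matrix()
def go(p,Rt):
    s=read_state();R0=rot(s['ee_rot'])
    print('t',s['t'],'pos',s['ee_pos'],'board',w2b(s['ee_pos']),'F',s['wrist_force'],'z axis',R0[:,2],'x axis',R0[:,0])
    print('  shift cm',R0.T@(p-s['ee_pos'])/10,'turn',np.degrees(R.from_matrix(R0.T@Rt).as_rotvec()))
def st():
    s=read_state();print('t',s['t'],'pos',s['ee_pos'],'board',w2b(s['ee_pos']),'F',s['wrist_force'],'q',s['qpos'])
E
python3 - <<'E'
from h import *
Rt=tool(90,20);print(Rt[:,2])
go(b2w(-100,160,230),tool(90,0)); go(b2w(-110,160,230),Rt)
E
```

```text
[-0.34  0.04 -0.94]
t 0.1 pos [265.92 674.02 230.52] board [-393.54  840.32] F [0.11 0.39 0.15] z axis [-0. -0. -1.] x axis [ 0.37  0.93 -0.  ]
  shift cm [-58.73  45.17   0.14] turn [ -0.     0.08 -14.23]
t 0.1 pos [265.92 674.02 230.52] board [-393.54  840.32] F [0.11 0.39 0.15] z axis [-0. -0. -1.] x axis [ 0.37  0.93 -0.  ]
  shift cm [-58.98  44.2    0.14] turn [ 19.89  -2.4  -14.09]
```

>>> jog_arm:
  motion: "-58.7 45.2 0 0 0 -14 1;-58.7 45.2 0 0 0 -14 1;-58.7 45.2 0 0 0 -14 1;-58.7 45.2 0 0 0 -14 1;-58.7 45.2 0 0 0 -14 1;-58.7 45.2 0 0 0 -14 1;-58.7 45.2 0 0 0 -14 1;-58.7 45.2 0 0 0 -14 1;-58.7 45.2 0 0 0 -14 1;-58.7 45.2 0 0 0 -14 1"
  force: 40

```text
t: 0.93
ee_pos: [381.3, 271.9, 231.3]
ee_rot: [0.0, 0.752, 0.659, -0.001]
wrist_force: [0.6, -0.8, 0.2]
grip_width: 0.2
```

```bash
python3 - <<'E'
from h import *
go(b2w(-130,145,200),tool(90,15))
E
```

```text
t 0.9333 pos [381.32 271.93 231.3 ] board [-227.99  456.16] F [ 0.61 -0.75  0.22] z axis [-0. -0. -1.] x axis [ 0.13  0.99 -0.  ]
  shift cm [-31.07   9.92   3.17] turn [14.99  0.06 -0.23]
```

>>> jog_arm:
  motion: "-31 9.9 3.2 15 0 0 1;-31 9.9 3.2 15 0 0 1;-31 9.9 3.2 15 0 0 1;-31 9.9 3.2 15 0 0 1;-31 9.9 3.2 15 0 0 1;-31 9.9 3.2 15 0 0 1;-31 9.9 3.2 15 0 0 1;-31 9.9 3.2 15 0 0 1;-31 9.9 3.2 15 0 0 1;-31 9.9 3.2 15 0 0 1"

```text
t: 1.77
ee_pos: [438.8, -51.4, 199.3]
ee_rot: [-0.098, 0.747, 0.651, -0.087]
wrist_force: [0.2, 1.3, 0.5]
grip_width: -0.4
```

```bash
python3 - <<'E'
from h import *
st()
s=read_state();im=snapshot('wrist');save('w1',im);np.savez('pics/w1.npz',im=im,p=s['ee_pos'],q=s['ee_rot'])
go(b2w(-182,150,120),tool(90,20))
E
```

```text
t 1.7667 pos [438.84 -51.39 199.29] board [-129.86  142.77] F [0.2  1.33 0.51] q [ 0.    0.42  0.01  2.1  -0.04  0.89  1.48]
t 1.8167 pos [438.71 -49.14 199.44] board [-130.27  144.98] F [0.01 1.27 0.68] z axis [-0.26  0.03 -0.97] x axis [ 0.13  0.99 -0.  ]
  shift cm [ 0.48 -2.94  9.01] turn [ 4.95 -0.02 -0.39]
```

View pics/w1.png

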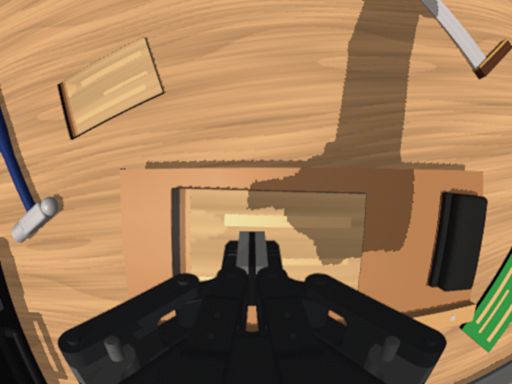

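The wrist view shows the panel's near edge from (174,187) to (365,193) with the black band at the left. The deck's open near corner is at (122,170), the block is at (460,240), and the closed fingertips are at (252,235).

```bash
cat >> h.py <<'E'
def wray(f,uv,z):
    c=calibration('wrist');uv=np.atleast_2d(np.asarray(uv,float));M=rot(f['q'])
    a=(uv-[c['cx'],c['cy']])/c['fx'];r=np.linalg.norm(a,axis=1,keepdims=True)
    d=np.c_[a/r*np.sin(r),np.cos(r)];T=c['T_tool_cam']
    p=f['p']+M@T[:3,3];d=d@(M@T[:3,:3]).T
    return p+d*((z-p[2])/d[:,2])[:,None]
E
python3 - <<'E'
from h import *
f=np.load('pics/w1.npz')
print('panel near corners',w2b(wray(f,[(174,187),(365,193)],65)))
print('deck near corners',w2b(wray(f,[(122,170),(484,171)],56)))
print('top',w2b([(434.6,65.8),(403.9,-126.5),(377.4,-185.7),(433,246.9)]))
E
```

```text
panel near corners [[-156.25   63.82]
 [-148.18  259.17]]
deck near corners [[-174.88    1.84]
 [-172.95  439.83]]
top [[-148.95  258.47]
 [-154.97   63.83]
 [-173.73    1.74]
 [-173.55  437.9 ]]
```

>>> jog_arm:
  motion: "0.5 -2.9 4 5 0 0 1;0.5 -2.9 6.5 5 0 0 1;0.5 -2.9 9 5 0 0 1;0.5 -2.9 9 5 0 0 1;0.5 -2.9 9 5 0 0 1"

```text
t: 2.23
ee_pos: [387.9, -36.1, 120.0]
ee_rot: [-0.131, 0.741, 0.649, -0.116]
wrist_force: [-0.3, -0.5, 0.4]
grip_width: -0.1
```

```bash
python3 - <<'E'
from h import *
st();go(b2w(-182,150,63),tool(90,20))
E
```

```text
t 2.2333 pos [387.92 -36.09 119.99] board [-182.31  151.47] F [-0.3  -0.54  0.37] q [-0.    0.54 -0.01  2.22 -0.06  0.73  1.48]
t 2.2333 pos [387.92 -36.09 119.99] board [-182.31  151.47] F [-0.3  -0.54  0.37] z axis [-0.34  0.04 -0.94] x axis [ 0.13  0.99 -0.  ]
  shift cm [-0.14  2.    5.34] turn [-0.2  -0.01 -0.26]
```

>>> jog_arm:
  motion: "0 1.0 2.7 0 0 0 1;0 2 5 0 0 0 1;0 2 5.4 0 0 0 1;0 2 5.4 0 0 0 1;0 2 5.4 0 0 0 1"

```text
t: 2.65
ee_pos: [388.6, -35.9, 63.7]
ee_rot: [-0.131, 0.74, 0.649, -0.116]
wrist_force: [1.2, 0.3, -0.4]
grip_width: 0.0
```

```bash
python3 - <<'E'
from h import *
st();go(b2w(-140,150,63),tool(90,20))
E
```

```text
t 2.65 pos [388.57 -35.91  63.66] board [-181.68  151.74] F [ 1.21  0.29 -0.36] q [ 0.    0.65 -0.02  2.24 -0.07  0.6   1.48]
t 2.65 pos [388.57 -35.91  63.66] board [-181.68  151.74] F [ 1.21  0.29 -0.36] z axis [-0.34  0.04 -0.94] x axis [ 0.13  0.99 -0.  ]
  shift cm [-0.16  3.94 -1.38] turn [-0.16 -0.01 -0.24]
```

>>> jog_arm:
  motion: "0 0.5 0 0 0 0 1;0 0.9 -0.2 0 0 0 1;0 1.3 -0.35 0 0 0 1;0 1.7 -0.5 0 0 0 1;0 2.1 -0.65 0 0 0 1;0 2.5 -0.8 0 0 0 1;0 2.9 -0.95 0 0 0 1;0 3.3 -1.1 0 0 0 1;0 3.6 -1.2 0 0 0 1;0 3.9 -1.3 0 0 0 1"

```text
t: 3.48
ee_pos: [426.9, -41.3, 62.9]
ee_rot: [-0.133, 0.74, 0.648, -0.118]
wrist_force: [-8.2, 0.9, 9.5]
grip_width: 0.1
```

```bash
python3 - <<'E'
from h import *
st();go(b2w(-130,150,63),tool(90,20))
E
```

```text
t 3.4833 pos [426.85 -41.27  62.89] board [-143.03  151.28] F [-8.24  0.86  9.47] q [ 0.01  0.67 -0.01  2.15 -0.06  0.67  1.49]
t 3.4833 pos [426.85 -41.27  62.89] board [-143.03  151.28] F [-8.24  0.86  9.47] z axis [-0.35  0.04 -0.94] x axis [ 0.13  0.99 -0.  ]
  shift cm [-0.12  1.22 -0.47] turn [-0.49  0.01 -0.25]
```

```bash
python3 - <<'E'
from h import *
s=read_state();im=snapshot('wrist');np.savez('pics/w2.npz',im=im,p=s['ee_pos'],q=s['ee_rot'])
save('w2',cv2.resize(im[60:384],(768,486)));st()
b=snapshot('side');save('s2',b)
E
```

```text
t 3.5333 pos [427.29 -41.32  62.86] board [-142.59  151.29] F [-6.96  0.05 10.2 ] q [ 0.01  0.67 -0.01  2.15 -0.06  0.67  1.49]
```

View pics/w2.png

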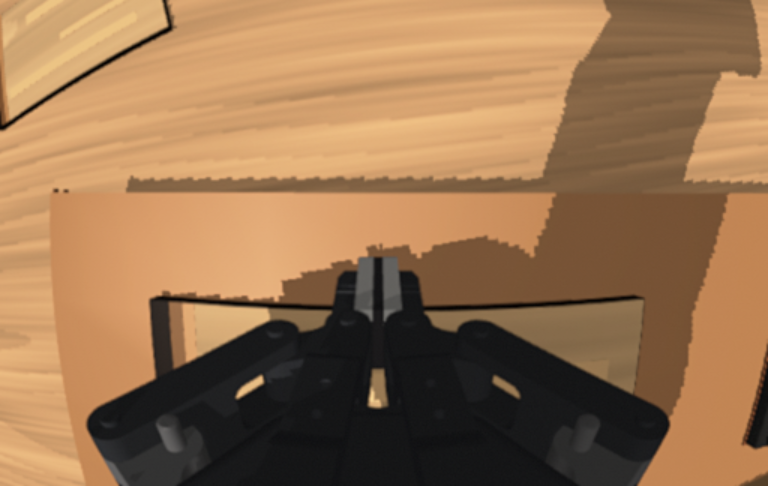

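Wrist crop: the panel's near edge runs from (155,298) to (641,298), just behind the fingertip at (378,260). The panel has moved and stays flat.

```bash
python3 - <<'E'
from h import *
f=np.load('pics/w2.npz')
u=lambda x,y:((x+.5)/1.5-.5,(y+.5)/1.5-.5+60)
print('near corners',w2b(wray(f,[u(155,297),u(641,297)],65)),'deck',w2b(wray(f,[u(52,192)],56)))
E
```

```text
near corners [[-133.77   62.99]
 [-131.32  258.02]] deck [[-175.78    0.25]]
```

>>> jog_arm:
  motion: "0 0.1 -0.2 0 0 0 1;0 0.3 -0.28 0 0 0 1;0 0.5 -0.35 0 0 0 1;0 0.7 -0.42 0 0 0 1;0 0.7 -0.42 0 0 0 1"

```text
t: 4.0
ee_pos: [435.5, -42.4, 64.3]
ee_rot: [-0.133, 0.74, 0.649, -0.118]
wrist_force: [-2.3, 1.0, 3.6]
grip_width: -0.4
```

```bash
python3 - <<'E'
from h import *
st();go(b2w(-130,150,63),tool(90,20))
E
```

```text
t 4.0 pos [435.46 -42.42  64.33] board [-134.34  151.24] F [-2.28  1.03  3.58] q [ 0.01  0.68 -0.01  2.13 -0.06  0.69  1.49]
t 4.0 pos [435.46 -42.42  64.33] board [-134.34  151.24] F [-2.28  1.03  3.58] z axis [-0.35  0.04 -0.94] x axis [ 0.13  0.99 -0.  ]
  shift cm [-0.12  0.45 -0.03] turn [-0.47  0.01 -0.26]
```

>>> jog_arm:
  motion: "0 0.15 -0.07 0 0 0 1;0 0.3 -0.12 0 0 0 1;0 0.4 -0.15 0 0 0 1;0 0.4 -0.15 0 0 0 1"

```text
t: 4.33
ee_pos: [438.3, -42.7, 64.4]
ee_rot: [-0.134, 0.74, 0.648, -0.119]
wrist_force: [-6.0, 1.6, 4.0]
grip_width: -0.1
```

>>> jog_arm:
  motion: "0 0.1 -0.03 0 0 0 1;0 0.2 -0.06 0 0 0 1;0 0.2 -0.06 0 0 0 1"

```text
t: 4.58
ee_pos: [438.4, -42.6, 64.4]
ee_rot: [-0.136, 0.74, 0.648, -0.12]
wrist_force: [-7.8, 0.7, 5.4]
grip_width: 0.2
```

>>> jog_arm:
  motion: "0 0.2 -0.07 0 0 0 1;0 0.4 -0.14 0 0 0 1;0 0.4 -0.14 0 0 0 1"

```text
t: 4.83
ee_pos: [439.0, -42.2, 64.5]
ee_rot: [-0.139, 0.739, 0.648, -0.123]
wrist_force: [-10.8, 4.9, 5.6]
grip_width: 0.1
```

```bash
python3 - <<'E'
from h import *
st();go(b2w(-150,150,66),tool(90,0));go(b2w(-175,150,130),tool(90,0))
E
```

```text
t 4.8333 pos [438.98 -42.22  64.51] board [-130.88  151.88] F [-10.8    4.89   5.64] q [ 0.01  0.68 -0.01  2.11 -0.06  0.71  1.49]
t 4.8333 pos [438.98 -42.22  64.51] board [-130.88  151.88] F [-10.8    4.89   5.64] z axis [-0.36  0.05 -0.93] x axis [ 0.13  0.99 -0.  ]
  shift cm [-0.19 -1.83  0.56] turn [-21.36   0.05  -0.2 ]
t 4.8333 pos [438.98 -42.22  64.51] board [-130.88  151.88] F [-10.8    4.89   5.64] z axis [-0.36  0.05 -0.93] x axis [ 0.13  0.99 -0.  ]
  shift cm [-0.21 -6.49 -4.49] turn [-21.36   0.05  -0.2 ]
```

>>> jog_arm:
  motion: "0 -0.9 0.3 0 0 0 1;0 -1.8 0.6 0 0 0 1;0 -2.5 -1.2 0 0 0 1;0 -3.2 -3.1 0 0 0 1;0 -3.9 -4.9 0 0 0 1;0 -3.9 -4.9 0 0 0 1;0 -3.9 -4.9 0 0 0 1"

```text
t: 5.42
ee_pos: [421.6, -39.8, 125.0]
ee_rot: [-0.137, 0.739, 0.648, -0.121]
wrist_force: [-0.2, 0.0, 0.1]
grip_width: 0.1
```

```bash
python3 - <<'E'
from h import *
st();go(b2w(-60,285,120),tool(90,0))
E
```

```text
t 5.4167 pos [421.59 -39.84 124.96] board [-148.43  152.03] F [-0.19  0.04  0.1 ] q [ 0.    0.57 -0.01  2.13 -0.06  0.81  1.48]
t 5.4167 pos [421.59 -39.84 124.96] board [-148.43  152.03] F [-0.19  0.04  0.1 ] z axis [-0.36  0.05 -0.93] x axis [ 0.13  0.99 -0.  ]
  shift cm [13.33  8.38 -2.72] turn [-21.13   0.03  -0.2 ]
```

>>> jog_arm:
  motion: "13.3 8.4 -2.7 -21 0 0 1;13.3 8.4 -2.7 -21 0 0 1;13.3 8.4 -2.7 -21 0 0 1;13.3 8.4 -2.7 -21 0 0 1;13.3 8.4 -2.7 -21 0 0 1;13.3 8.4 -2.7 -21 0 0 1"

```text
t: 5.92
ee_pos: [526.8, 82.7, 118.9]
ee_rot: [-0.0, 0.751, 0.661, -0.001]
wrist_force: [-0.9, -0.6, -0.7]
grip_width: 0.1
```

```bash
python3 - <<'E'
from h import *
st()
s=read_state();im=snapshot('wrist');np.savez('pics/w3.npz',im=im,p=s['ee_pos'],q=s['ee_rot'])
save('w3',cv2.resize(im,(768,576)))
go(b2w(-60,285,60),tool(90,0))
E
```

```text
t 5.9167 pos [526.81  82.68 118.88] board [-59.63 286.93] F [-0.85 -0.6  -0.71] q [-0.29  0.54  0.04  2.14 -0.04  0.47  1.23]
t 5.9667 pos [525.94  80.93 118.81] board [-60.28 285.08] F [-0.59 -0.89 -0.16] z axis [-0. -0. -1.] x axis [ 0.13  0.99 -0.  ]
  shift cm [0.   0.05 5.88] turn [-0.19  0.1  -0.1 ]
```

View pics/w3.png

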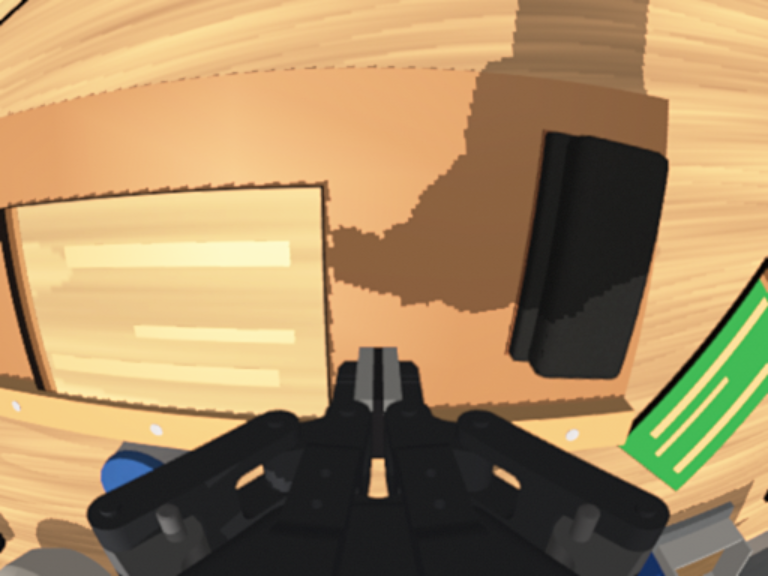

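The wrist view shows the panel's far long edge meeting the fence. Its tail runs from (325,184) to (330,400), the scorched corner is at (8,206), the fingers at (378,360) are clear of the tail, and the block is at (590,250).

```bash
python3 - <<'E'
from h import *
f=np.load('pics/w3.npz');u=lambda x,y:((x+.5)/1.5-.5,(y+.5)/1.5-.5)
print('panel tail near, tail mid, scorch near, tail far',w2b(wray(f,[u(325,184),u(329,340),u(8,206),u(331,405)],65)))
print('block top left corners, base left',w2b(wray(f,[u(570,135),u(535,370)],88)),w2b(wray(f,[u(545,132),u(510,352)],56)))
E
```

```text
panel tail near, tail mid, scorch near, tail far [[-121.06  263.02]
 [ -46.06  262.47]
 [-121.66   73.77]
 [  -8.02  261.73]]
block top left corners, base left [[-145.79  364.08]
 [ -40.43  358.97]] [[-147.32  365.2 ]
 [ -33.87  356.31]]
```

>>> jog_arm:
  motion: "0 0 3 0 0 0 1;0 0 5 0 0 0 1;0 0 5.8 0 0 0 1;0 0 5.8 0 0 0 1;0 0 5.8 0 0 0 1"

```text
t: 6.38
ee_pos: [525.3, 79.8, 60.7]
ee_rot: [-0.001, 0.752, 0.659, -0.002]
wrist_force: [1.0, 0.0, 0.3]
grip_width: 0.1
```

>>> jog_arm:
  motion: "-0.7 0 0 0 0 0 1;-1.4 0 0 0 0 0 1;-2.1 0 0 0 0 0 1;-2.8 0 0 0 0 0 1;-3.5 0 0 0 0 0 1;-4.2 0 0 0 0 0 1;-4.8 0 0 0 0 0 1;-5.3 0 0 0 0 0 1;-5.7 0 0 0 0 0 1;-6 0 0 0 0 0 1"

```text
t: 7.22
ee_pos: [517.5, 19.8, 60.9]
ee_rot: [-0.001, 0.752, 0.659, -0.002]
wrist_force: [0.1, 3.4, 1.8]
grip_width: -0.1
```

```bash
python3 - <<'E'
from h import *
s=read_state();im=snapshot('wrist');np.savez('pics/w4.npz',im=im,p=s['ee_pos'],q=s['ee_rot'])
save('w4',cv2.resize(im,(768,576)))
st();go(b2w(-60,190,60),tool(90,0))
E
```

```text
t 7.2667 pos [517.42  19.29  60.8 ] board [-60.89 222.86] F [0.94 2.12 1.18] q [-0.16  0.63  0.01  2.2  -0.02  0.32  1.31]
t 7.2667 pos [517.42  19.29  60.8 ] board [-60.89 222.86] F [0.94 2.12 1.18] z axis [-0. -0. -1.] x axis [ 0.13  0.99 -0.  ]
  shift cm [-3.29  0.1   0.09] turn [-0.26  0.17 -0.23]
```

View pics/w4.png

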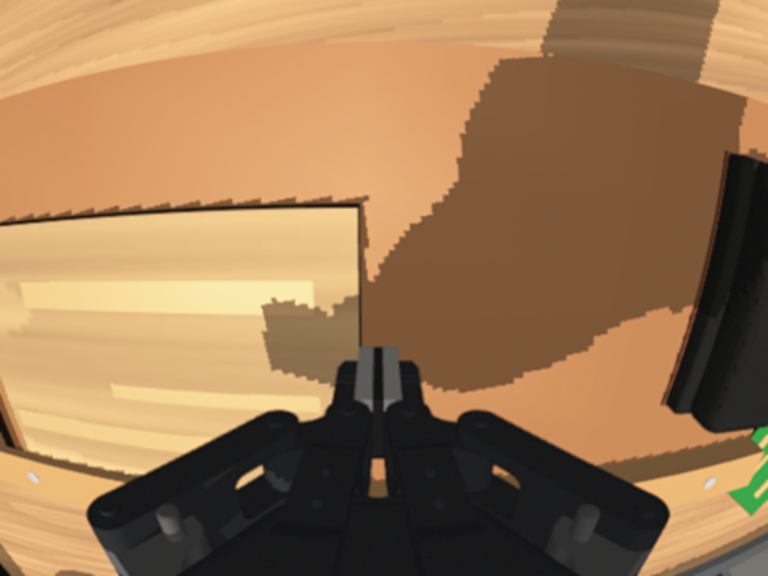

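The panel is being pushed along and still lies against the fence. Its tail corner is at (360,205), with the finger touching the tail at (360,350).

```bash
python3 - <<'E'
from h import *
f=np.load('pics/w4.npz');u=lambda x,y:((x+.5)/1.5-.5,(y+.5)/1.5-.5)
print(w2b(f['p']),w2b(wray(f,[u(360,205),u(360,335)],65)))
E
```

```text
[-60.85 223.42] [[-120.91  217.45]
 [ -76.8   216.77]]
```

>>> jog_arm:
  motion: "-0.6 0 0 0 0 0 1;-1.2 0 0 0 0 0 1;-1.8 0 0 0 0 0 1;-2.4 0 0 0 0 0 1;-3 0 0 0 0 0 1;-3.4 0 0 0 0 0 1;-3.7 0 0 0 0 0 1;-3.9 0 0 0 0 0 1;-4 0 0 0 0 0 1;-4 0 0 0 0 0 1"

```text
t: 8.1
ee_pos: [512.0, -20.7, 60.9]
ee_rot: [-0.001, 0.752, 0.659, -0.003]
wrist_force: [-0.0, -0.7, -0.4]
grip_width: 0.1
```

```bash
python3 - <<'E'
from h import *
st()
s=read_state();im=snapshot('wrist');b=snapshot('side');t=snapshot('top');np.savez('pics/w5.npz',im=im,p=s['ee_pos'],q=s['ee_rot'],side=b,top=t)
a=cv2.resize(b[155:262,195:315],(673,600),interpolation=cv2.INTER_CUBIC);save('s5',a)
E
```

```text
t 8.1 pos [512.03 -20.69  60.89] board [-61.16 182.52] F [-0.01 -0.66 -0.37] q [-0.07  0.62  0.    2.21  0.    0.31  1.36]
```

View pics/s5.png

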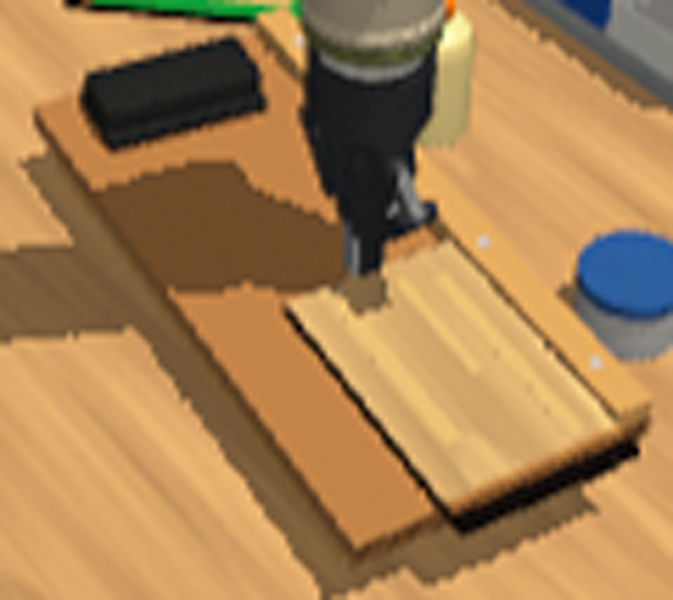

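The side crop shows the panel flush along the fence with its scorched end just past the board's open end, and the block and tin unmoved. It is about 6 mm short of the goal. I push that in, back off and verify.

>>> jog_arm:
  motion: "-0.2 0 0 0 0 0 1;-0.4 0 0 0 0 0 1;-0.5 0 0 0 0 0 1;-0.6 0 0 0 0 0 1;-0.6 0 0 0 0 0 1"

```text
t: 8.67
ee_pos: [511.3, -26.5, 60.9]
ee_rot: [-0.001, 0.752, 0.659, -0.003]
wrist_force: [0.3, -0.6, 0.4]
grip_width: -0.0
```

>>> jog_arm:
  motion: "0.6 0 0 0 0 0 1;1.2 0 0 0 0 0 1;1.2 0 -3 0 0 0 1;1.2 0 -6 0 0 0 1;1.2 0 -6 0 0 0 1;1.2 0 -6 0 0 0 1"

```text
t: 9.17
ee_pos: [514.2, -13.7, 122.3]
ee_rot: [0.0, 0.752, 0.659, -0.001]
wrist_force: [-0.1, 0.8, 0.0]
grip_width: 0.1
```

```bash
python3 - <<'E'
from h import *
st();go(b2w(-80,40,200),tool(90,0));go(b2w(-170,90,170),tool(90,10))
E
```

```text
t 9.1667 pos [514.21 -13.71 122.29] board [-59.88 189.72] F [-0.07  0.78  0.04] q [-0.09  0.51  0.01  2.17 -0.    0.45  1.36]
t 9.1667 pos [514.21 -13.71 122.29] board [-59.88 189.72] F [-0.07  0.78  0.04] z axis [-0. -0. -1.] x axis [ 0.13  0.99 -0.  ]
  shift cm [-15.    -1.97  -7.73] turn [-0.08  0.13 -0.2 ]
t 9.1667 pos [514.21 -13.71 122.29] board [-59.88 189.72] F [-0.07  0.78  0.04] z axis [-0. -0. -1.] x axis [ 0.13  0.99 -0.  ]
  shift cm [-10.02 -10.98  -4.73] turn [ 9.92  0.11 -0.21]
```

>>> jog_arm:
  motion: "-13 3 -8 0 0 0 1;-13 3 -8 0 0 0 1;-13 3 -8 0 0 0 1;-13 3 -8 0 0 0 1;-13 3 -8 0 0 0 1;-13 3 -8 0 0 0 1;-13 3 -8 0 0 0 1"

```text
t: 9.75
ee_pos: [526.6, -145.3, 201.4]
ee_rot: [-0.001, 0.752, 0.66, -0.002]
wrist_force: [-0.3, 0.2, 0.1]
grip_width: -0.3
```

```bash
python3 - <<'E'
from h import *
snapshot('top')
s=read_state();im=snapshot('wrist');np.savez('pics/w6.npz',im=im,p=s['ee_pos'],q=s['ee_rot'])
save('w6',cv2.resize(im,(768,576)));st()
E
```

```text
t 9.85 pos [ 526.59 -144.57  201.29] board [-30.98  61.49] F [-0.66 -0.01  0.19] q [ 0.17  0.43 -0.01  2.04  0.01  0.68  1.6 ]
```

View pics/w6.png

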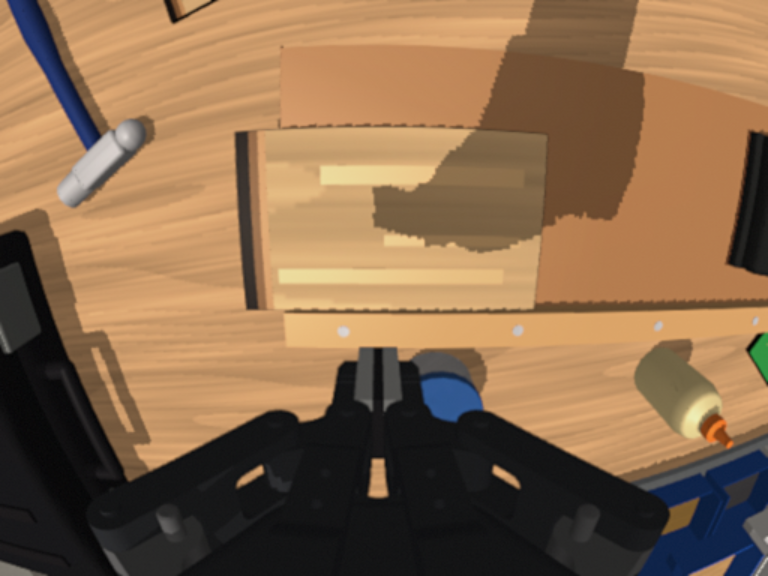

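The wrist view shows the panel against the fence. Its black end runs (236,132)-(246,309), its tail (547,134)-(534,308). The deck end is at (281,45)-(281,127) and the fence end at (285,313). The hammer, tin, bottle and block look untouched.

```bash
python3 - <<'E'
from h import *
f=np.load('pics/w6.npz');u=lambda x,y:((x+.5)/1.5-.5,(y+.5)/1.5-.5)
P=lambda z,*a:w2b(wray(f,[u(*q) for q in a],z))
print('scorch near,far',P(65,(236,132),(246,309)))
print('tail near,far',P(65,(547,134),(534,308)))
print('fence inner end, further',P(71,(285,312),(720,300)),'outer end',P(71,(286,347)))
print('deck end',P(56,(281,45),(281,126)))
E
```

```text
scorch near,far [[-120.71  -29.13]
 [  -1.28  -30.6 ]]
tail near,far [[-120.4   169.42]
 [  -1.43  169.56]]
fence inner end, further [[ -1.72  -1.46]
 [ -6.64 341.07]] outer end [[24.3  -2.86]]
deck end [[-177.23   -1.1 ]
 [-123.11   -1.42]]
```

Overhang reads 28.5–30 mm and the panel is parallel to the fence. I finish with a light confirming push against the fence near the panel's middle.

```bash
python3 - <<'E'
from h import *
go(b2w(-160,80,130),tool(90,20))
E
```

```text
t 9.85 pos [ 526.59 -144.57  201.29] board [-30.98  61.49] F [-0.66 -0.01  0.19] z axis [-0. -0. -1.] x axis [ 0.13  0.99 -0.  ]
  shift cm [  1.85 -12.88   7.17] turn [19.79  0.07 -0.09]
```

>>> jog_arm:
  motion: "1.9 -12.9 7.2 20 0 0 1;1.9 -12.9 7.2 20 0 0 1;1.9 -12.9 7.2 20 0 0 1;1.9 -12.9 7.2 20 0 0 1;1.9 -12.9 7.2 20 0 0 1;1.9 -12.9 7.2 20 0 0 1"

```text
t: 10.35
ee_pos: [399.5, -107.8, 128.7]
ee_rot: [-0.133, 0.739, 0.651, -0.118]
wrist_force: [0.3, -1.2, 0.2]
grip_width: 0.1
```

```bash
python3 - <<'E'
from h import *
go(b2w(-160,80,64),tool(90,20));go(b2w(-150,80,64),tool(90,20))
E
```

```text
t 10.35 pos [ 399.48 -107.84  128.73] board [-161.72   81.77] F [ 0.32 -1.23  0.21] z axis [-0.35  0.04 -0.94] x axis [ 0.13  0.99 -0.  ]
  shift cm [-0.17  2.42  6.01] turn [-0.41  0.09  0.04]
t 10.35 pos [ 399.48 -107.84  128.73] board [-161.72   81.77] F [ 0.32 -1.23  0.21] z axis [-0.35  0.04 -0.94] x axis [ 0.13  0.99 -0.  ]
  shift cm [-0.17  3.36  5.66] turn [-0.41  0.09  0.04]
```

>>> jog_arm:
  motion: "0 1.2 3 0 0 0 1;0 2.4 5.5 0 0 0 1;0 2.4 6 0 0 0 1;0 2.4 6 0 0 0 1;0 3.0 5.75 0 0 0 1;0 3.6 5.55 0 0 0 1;0 4.1 5.35 0 0 0 1;0 4.5 5.2 0 0 0 1;0 4.8 5.1 0 0 0 1;0 4.8 5.1 0 0 0 1"

```text
t: 11.18
ee_pos: [427.6, -111.5, 64.5]
ee_rot: [-0.132, 0.739, 0.651, -0.117]
wrist_force: [-0.1, 1.0, -0.6]
grip_width: 0.1
```

>>> jog_arm:
  motion: "0 0.2 -0.07 0 0 0 1;0 0.35 -0.14 0 0 0 1;0 0.5 -0.2 0 0 0 1;0 0.5 -0.2 0 0 0 1"

```text
t: 11.52
ee_pos: [429.6, -111.7, 64.7]
ee_rot: [-0.135, 0.738, 0.65, -0.119]
wrist_force: [-8.0, 1.0, 1.5]
grip_width: -0.1
```

```bash
python3 - <<'E'
from h import *
st()
E
```

```text
t 11.5167 pos [ 429.64 -111.69   64.72] board [-131.32   81.79] F [-8.01  1.01  1.51] q [ 0.13  0.68 -0.01  2.12  0.01  0.71  1.56]
```

>>> jog_arm:
  motion: "0 -0.9 0.3 0 0 0 1;0 -1.8 0.6 0 0 0 1;0 -2.5 -1.2 0 0 0 1;0 -3.2 -3.1 0 0 0 1;0 -4.6 -7 0 0 0 1;0 -6 -10.5 0 0 0 1;0 -6 -10.5 0 0 0 1;0 -6 -10.5 0 0 0 1"

```text
t: 12.18
ee_pos: [411.3, -109.4, 185.9]
ee_rot: [-0.133, 0.739, 0.65, -0.118]
wrist_force: [-1.0, 0.5, 0.1]
grip_width: -0.0
```

```bash
python3 - <<'E'
from h import *
go(b2w(-30,62,201),tool(90,0))
E
```

```text
t 12.1833 pos [ 411.31 -109.36  185.86] board [-149.8    81.76] F [-0.96  0.53  0.13] z axis [-0.35  0.04 -0.94] x axis [ 0.13  0.99 -0.  ]
  shift cm [-1.99 10.7  -5.6 ] turn [-20.43   0.08   0.03]
```

>>> jog_arm:
  motion: "-2 10.7 -5.6 -20 0 0 1;-2 10.7 -5.6 -20 0 0 1;-2 10.7 -5.6 -20 0 0 1;-2 10.7 -5.6 -20 0 0 1;-2 10.7 -5.6 -20 0 0 1;-2 10.7 -5.6 -20 0 0 1"

```text
t: 12.68
ee_pos: [525.9, -143.9, 199.8]
ee_rot: [-0.004, 0.75, 0.661, -0.004]
wrist_force: [0.0, 0.1, 0.2]
grip_width: -0.1
```

```bash
python3 - <<'E'
from h import *
snapshot('top');s=read_state();im=snapshot('wrist');np.savez('pics/w7.npz',im=im,p=s['ee_pos'],q=s['ee_rot'])
save('w7',cv2.resize(im[0:256,100:400],(800,683),interpolation=cv2.INTER_CUBIC)[:600]);st()
E
```

```text
t 12.7833 pos [ 526.29 -143.81  199.95] board [-31.37  62.2 ] F [-0.28 -0.15  0.13] q [ 0.17  0.43 -0.01  2.04  0.01  0.69  1.6 ]
```

View pics/w7.png

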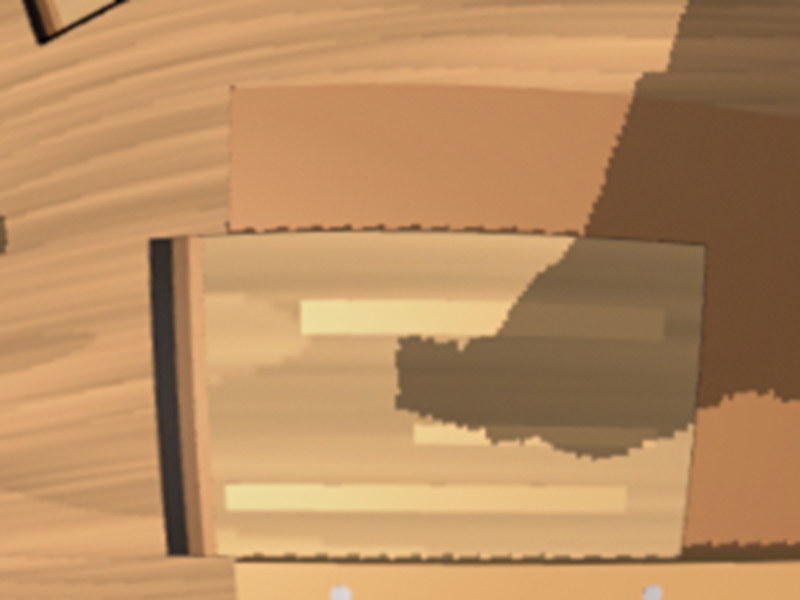

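The panel is flush to the fence. Its black end runs (150,239)-(168,554), its tail (706,243)-(682,556). The deck end is at (231,88)-(229,231) and the fence end at (236,562).

```bash
python3 - <<'E'
from h import *
f=np.load('pics/w7.npz');k=800/300;u=lambda x,y:((x+.5)/k-.5+100,(y+.5)/k-.5)
P=lambda z,*a:w2b(wray(f,[u(*q) for q in a],z))
print('scorch near,far',P(65,(150,239),(168,554)));print('tail',P(65,(706,243),(682,556)))
print('fence end',P(71,(236,562)),'deck end',P(56,(231,88),(229,231)))
E
```

```text
scorch near,far [[-120.76  -29.48]
 [  -1.6   -30.45]]
tail [[-120.76  169.78]
 [  -0.71  169.88]]
fence end [[-1.07 -1.95]] deck end [[-175.84   -1.34]
 [-122.29   -2.21]]
```

```bash
python3 -c "
from h import *
print(job_done())"
```

```text
the job is handed in; nothing more can be done
None
```

The panel now lies flat against the fence with its scorched end about 28–30 mm past the open end. I handed the job in at about 12.8 s on the robot's clock.

With closed fingertips I pushed the panel to the fence, pushed its tail along the fence, then gave it one light push (8 N) back against the fence. It did not give under that push.

**Last checks (wrist camera):**
- **Snug and square:** the panel's near edge is at −120.8 mm at both ends. The fence face reads about −1 mm, so any gap is within about 1 mm. The panel is square to within about 0.3°.
- **Overhang:** the last view alone gives about 28.3 mm. With the open end placed from the earlier views, it comes to 30–31 mm. The views differ by 2–3 mm, about the calibration error.
- **Other items:** in the views during and after the pushes, the block, bottle, tin and hammer looked unmoved. I did not look again at the sanding disc and try square, but the arm made no contact near them.
- **Forces:** the readings I took stayed below about 14 N. At the end the arm was 200 mm up, touching nothing.

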